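# Refit the filler cap of the coolant tank

## Robot

A 6-joint arm with a two-finger parallel gripper is mounted at the origin on the work surface. World frame = base frame: x ahead of the robot, y to its left, z up, the work surface at z = 0. Lengths are in m, angles in rad, forces in N, time in s.
With the tool pointing down it reaches from about 0.4 to 0.825 m from the base axis. Payload 7 kg.
Tool frame: the origin (TCP) lies midway between the tips of the shut fingers; the grasp point (between the pads) lies 19 mm behind it; z points along the fingers, y is the line along which they close (so a half turn about z gives the same grasp; the last joint's range is limited). The gripper opens to 88 mm and grips with 3 to 60 N. Pads are 19 mm wide; open, the fingers measure 130 mm over their backs; the gripper's body (78 mm by 193 mm) begins 47 mm behind the grasp point.
Start: joints at [-0.891, 0.359, 0.012, 0, -1.224, -0.288], TCP at [0.258, -0.624, 0.227] pointing down, gripper open.
Joint ranges: [-3.07, 3.07], [-1.43, 2.12], [-1.02, 1.25], [-3.03, 1.67], [-3.05, -0], [-3.03, 3.03]. Speed limits (rad/s): [2.39, 2.39, 3.01, 3.14, 3.14, 3.14].

## Interface

Orientations are given as [roll, pitch, yaw] about the fixed x, y, z axes, in that order (R = Rz(yaw) Ry(pitch) Rx(roll)).
In Python, from station import telemetry, eyes, ticket, recognise, trace gives the robot as it stands. The module is installed in compiled form; this text tells all that it offers.
- The arm moves only by the tool servo_tool, never from a script. Its argument "series" is a list that holds one entry, the list of rows, each a list of 4 numbers: the shift along the tool's x, y, z in mm, then the turn about the tool's z in rad. In form: [[[x, y, z, roll], ...]]. A call has exactly 10 rows; each row shifts and turns the commanded pose from where the row before left it, along the tool's axes as they then stand; what a row does not reach is not made up. A row lasts 1/12 s, in which the tool goes at most 41.7 mm and 7.16 degrees, less where a joint would pass 70% of its speed; a pose out of reach is approached as far as the arm can. A call is refused whole if a number of a shift passes 41.7 or a number of a turn 0.125, either way. A call with a gripper value outside its range is refused whole. "claw" is the gripper's target within -1 to 1 (shut at 1, half-way at 0, fully open at -1), set as the call begins (left out, the last holds). The fingers move at their own pace and stop on an object; "grip_force" is the grip in N (left out, the last holds). Time passes only in rows, so rows that do not move let the fingers close, or fill a call up. It gives the time, the measured TCP pose, the force, the opening and the grip force at its end, in the units of the state.
- telemetry.get_state(): the state, without advancing time (a new reading comes with each control period).
- eyes.grab_frame(name): name is "scene" or "side" or "wrist"; returns the picture (384x512x3 uint8, red, green, blue); there is no depth.
- eyes.calibration(name): a dict with "mtx" (3x3 intrinsics, pixels), "rvec" (rotation vector, rad) and "tvec" (3), from world to camera coordinates, as OpenCV has them. Camera axes: x right, y down, z forward; pixel columns grow to the right and rows downward; lengths in m; the calibration is good to about 2 mm. A picture is of the moment at which its call begins: read the wrist's pose just before it. calibration takes no time and is no camera call; for the wrist camera it gives the pose at the moment of the call.
- ticket.job_done(): hands the job in; it is judged then, once.
Trained networks look in the newest picture that a camera, given by its name, has taken for a name from the list of things; names that differ only in an ending like _2 or _b are one class to them, and where a whole thing is asked for, a point or a joint stands for the part that bears it (a point fixed in the world has none). Each returns a list of dicts, best first, with "conf" (0 to 1); they miss things now and then, are a little off and sometimes report something else, mostly with a low value. They report only what shows in the picture. A call takes as long as a camera call. They do not tell look-alikes from the thing itself.
- recognise(camera, name): "position" ([x, y, z] in m, in world coordinates, good to about 4 mm: the middle of the surface that is visible of it).
- trace(camera, name): "mask" (384x512 bool, what is visible of it).
The state is a dict: "t": time; "q": joint angles; "qd": joint speeds; "joint_efforts": joint torques, N m; "eef_pos": TCP position; "ee_rot": TCP orientation; "force": force on the tool from outside, world axes, zero at the start; "moment": the same for the moment, N m; "width": finger opening in m; "gripper_force": force on a finger pad.
Only numpy, scipy, OpenCV 4.12 (cv2) and the standard library are available. Lean on these libraries where they do the work, as an engineer would, in place of code of your own. Each camera call takes 0.05 s, during which the arm holds its last target. There are 200 camera calls.

## Task

The coolant tank on the bench has been topped up and its black filler cap is still lying on the bench. Set the cap squarely on the tank's filler neck, back it off anticlockwise under light pressure until you feel it drop in at the start of its thread, then screw it clockwise until it is fully home and let go of it. Never lean on or force the cap against the neck, and leave the tools and the tin where they lie.

Things in the scene. Friction and masses are not known exactly. Their poses are not given: they have to be found in the camera images.
- cap: the tank's round black plastic filler cap with a ribbed side, 58 mm across, 36 mm high, hollow below, lying on the bench open side down. Origin: centre of its underside; z up through its flat top. Grip it across the side, 25 mm up. Two hidden lugs inside its lower edge, 3 mm thick, flush with the underside, pass over the neck's tube with 1.5 mm play. Over 30 N on the neck spoils the thread.
- filler (a point): on the axis of the filler neck, at its seat: a flat aluminium ring 62 mm wide, 112 mm above the bench, that the cap's underside rests on when home. z up. The neck stands on the grey tank's lid (12 mm below); the tank spans -75..75 mm in this point's x and -60..180 mm in its y. A brass manifold and gauge, up to 40 mm above the seat, stand 130 to 170 mm off in +y.
- tank: the grey steel coolant tank, fixed, 150 x 240 x 100 mm; origin on the bench under the neck's axis; axes as filler. Above the seat is the neck's two-start thread, made for a cap with two lugs: first a flat rim 13 mm above the seat, cut by two start pockets 180 degrees apart, each 14 degrees wider than a lug. Where they lie around the axis varies and is not given.
- tin: a closed round metal tin, 71 mm across and 33 mm high, plain steel and aluminium; not part of the job. Origin: centre of its underside.
- hammer: a hammer lying on the bench, wooden handle, 300 mm long; not part of the job. Origin at mid length on the bench.
- file: a flat file with a wooden handle, 315 mm long, lying on the bench; not part of the job. Origin at the blade's end next to the handle.
- rim (a point): on the neck's axis at rim height. Set down, the cap rests 13 mm above the seat, or up to 15.5 mm on one of two stops whose upright faces block clockwise turning on the rim; their ramped backs can be passed anticlockwise. Half a turn anticlockwise at most brings the lugs over the pockets: the cap drops to 5 mm above the seat. 100 to 115 degrees clockwise lower it to the seat, 30 more to a stop.
There are look-alikes about, which are no part of the job. Leave any pink look-alike of the cap alone.

How it is judged:
By the outcome, as a careful person would: the job done as asked, in the order asked, and still so for the second after the job is handed in, with the robot touching nothing.
It also fails if it takes over 67 s, if anything falls off the work surface, if the arm or the gripper's body presses on something with over 40 N, if the wrist force passes 120 N, or if a joint passes its speed limit or range.

## Working session

There is one attempt and no reset: what is moved stays moved. The work goes in short steps, Python scripts to look and compute and a tool call to move; the robot and the scene stay as the last step left them, time stands still between calls to the robot, and variables do not carry over. Pictures are saved under pics/ and viewed, at most 10 in all, crops included, and the job is handed in when it is done.

Besides the shell and the picture viewer there is one more tool, called after "Emit:" as name([rows], argument=value, ...), one row to a line, values as JSON. servo_tool: Moves the arm, as the interface text tells. Its arguments: {"type":"object","properties":{"series":{"type":"array"},"claw":{"type":"number"},"grip_force":{"type":"number"}},"required":["series"]}

```bash
mkdir -p pics
python3 - <<'E'
from station import *
import cv2,numpy as np
s=telemetry.get_state();print(s)
ims=[]
for c in ["scene","side"]:
    f=eyes.grab_frame(c);ims.append(f)
    for n in ["cap","filler","tank","tin","hammer","file"]:
        try:print(c,n,[(np.round(d["position"],3).tolist(),round(d["conf"],2)) for d in recognise(c,n)][:4])
        except Exception as e:print(n,e)
    cv2.imwrite(f"pics/{c}.png",cv2.resize(f[:,:,::-1],(800,600)))
print(telemetry.get_state()["t"])
E
```

```text
{'t': 0.0, 'q': array([-8.90909000e-01,  3.59392654e-01,  1.10627648e-02, -3.52353078e-04,
       -1.22408762e+00, -2.88139356e-01]), 'qd': array([-1.33219697e-03, -1.61231010e-03, -1.21840578e-03, -2.48480442e-03,
       -3.93832813e-05,  1.06263584e-03]), 'joint_efforts': array([-1.32376204e-03, -5.82716453e+01,  2.93060696e+01,  6.99703708e+00,
        6.89007895e-03, -1.94962754e-04]), 'eef_pos': array([ 0.25753442, -0.62341549,  0.22562025]), 'ee_rot': array([ 3.13994417e+00, -1.43156279e-04, -2.74996457e+00]), 'force': array([-0.441154  ,  0.09397525, -0.49634165]), 'moment': array([ 0.00880284, -0.00186725, -0.00215407]), 'gripper_force': 0.0, 'width': 0.0876473377043868}
scene cap [([0.497, -0.217, 0.035], 0.92), ([0.614, -0.226, 0.035], 0.89)]
scene filler [([0.564, 0.092, 0.102], 0.57), ([0.543, -0.461, 0.011], 0.17)]
scene tank [([0.565, 0.089, 0.102], 0.68)]
scene tin [([0.467, -0.341, 0.035], 0.59)]
scene hammer [([0.741, -0.248, 0.028], 0.57)]
scene file [([0.544, -0.459, 0.013], 0.77), ([0.465, -0.34, 0.033], 0.6)]
side cap [([0.59, -0.203, 0.033], 0.8), ([0.483, -0.197, 0.03], 0.65)]
side filler [([0.518, 0.186, 0.1], 0.89)]
side tank [([0.519, 0.185, 0.099], 0.56), ([0.59, -0.204, 0.036], 0.27)]
side tin [([0.445, -0.317, 0.027], 0.59)]
side hammer [([0.732, -0.175, 0.02], 0.58)]
side file [([0.473, -0.45, 0.014], 0.86), ([0.445, -0.318, 0.028], 0.17)]
0.7
```

View pics/scene.png

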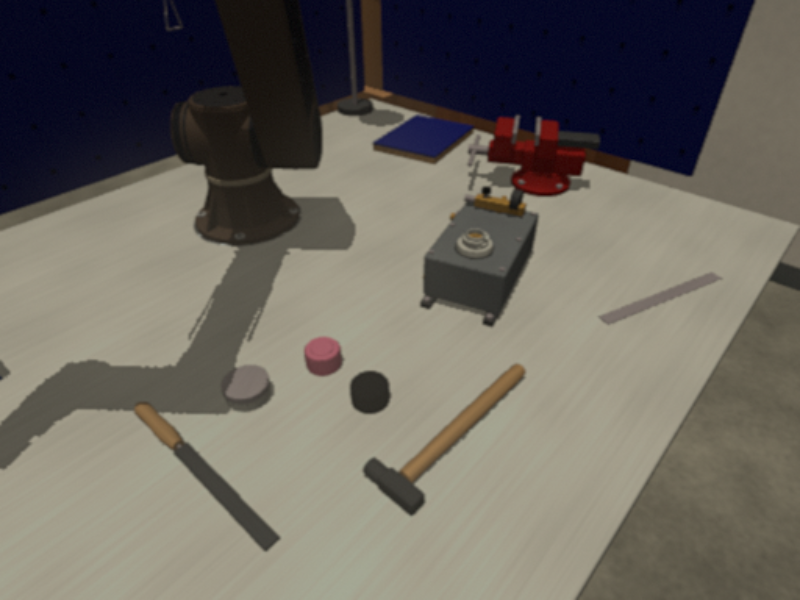

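View pics/side.png

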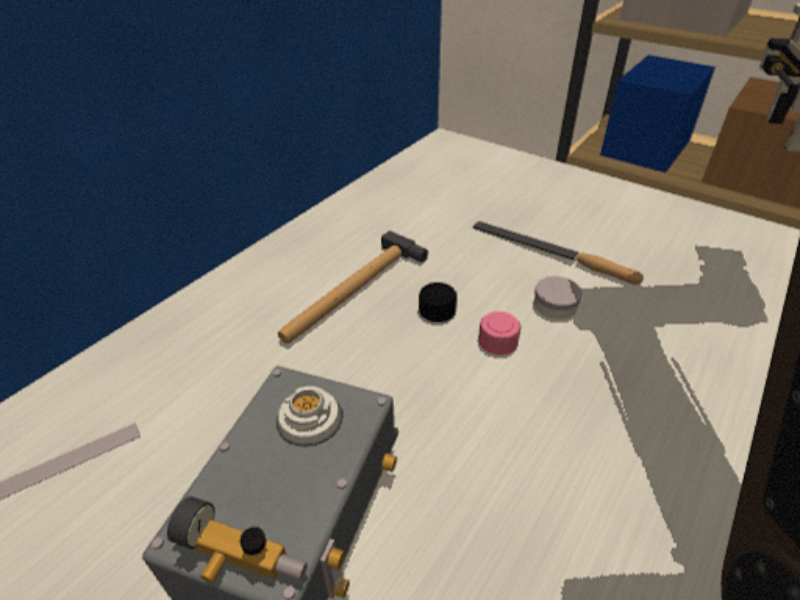

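The black cap shows at scene (370,392) and side (438,302). The pink look-alike is at scene (323,356) and side (500,333). The neck is at scene (475,243) and side (308,415), with its manifold at the far lid end.

```bash
cat > h.py <<'E'
from station import *
import cv2,numpy as np
def plane(c,uv,z,cal=None):
    k=cal or eyes.calibration(c);R=cv2.Rodrigues(np.array(k["rvec"],float))[0];t=np.array(k["tvec"],float).ravel()
    d=R.T@np.linalg.inv(k["mtx"])@np.array([uv[0],uv[1],1.]);o=-R.T@t
    return np.round(o+d*(z-o[2])/d[2],4)
E
python3 - <<'E'
from h import *
s=.64
for c,pts in {"scene":{"captop":(370,382,.036),"neckring":(475,245,.112),"c1":(427,262,.1),"c2":(497,281,.1),"c3":(538,212,.1)},
 "side":{"captop":(437.5,293,.036),"neckring":(308,418,.112),"c1":(277,369,.1),"c2":(393,399,.1),"c3":(150,554,.1)}}.items():
    for n,(u,v,z) in pts.items(): print(c,n,plane(c,(u*s,v*s),z))
E
```

```text
scene captop [ 0.6032 -0.2149  0.036 ]
scene neckring [0.5667 0.0954 0.112 ]
scene c1 [0.5255 0.0124 0.1   ]
scene c2 [0.6477 0.0447 0.1   ]
scene c3 [0.5801 0.2934 0.1   ]
side captop [ 0.5976 -0.2123  0.036 ]
side neckring [0.5498 0.1105 0.112 ]
side c1 [0.6349 0.0739 0.1   ]
side c2 [0.4986 0.0321 0.1   ]
side c3 [0.5693 0.2899 0.1   ]
```

Run:
```python
from h import *
s=.64
def P(c):
    k=eyes.calibration(c);R=cv2.Rodrigues(np.array(k["rvec"],float))[0];t=np.array(k["tvec"],float).reshape(3,1)
    print(c,(-R.T@t).ravel(),k["mtx"][0,0]);return k["mtx"]@np.hstack([R,t])
A,B=P("scene"),P("side")
for n,a,b in [("cap",(370,382),(437.5,293)),("neck",(475,245),(308,418)),("cx+",(497,281),(277,369)),("cx-",(427,262),(393,399)),("far",(538,212),(150,554))]:
    X=cv2.triangulatePoints(A,B,np.float64(a).reshape(2,1)*s,np.float64(b).reshape(2,1)*s);X=(X[:3]/X[3]).ravel()
    e=A@np.r_[X,1];print(n,X.round(4),(e[:2]/e[2]/s).round(1))
for c in ("scene","side"):
    f=eyes.grab_frame(c)
    for n in ("cap","tank"):
        for d in trace(c,n)[:2]:
            m=d["mask"];ys,xs=np.nonzero(m);print(c,n,round(d["conf"],2),m.sum(),xs.min(),xs.max(),ys.min(),ys.max())
f=eyes.grab_frame("scene");g=eyes.grab_frame("side")
a=cv2.resize(f[110:220,250:370,::-1],(400,367),interpolation=2);b=cv2.resize(g[225:384,90:270,::-1],(400,353),interpolation=2)
cv2.imwrite("pics/z.png",np.hstack([a[:353],b]))
```

```text
scene [ 1.00747373 -0.60448716  0.62676508] 347.7592657609439
side [0.25627192 0.33912741 0.58019737] 355.3090273490419
cap [ 0.6002 -0.2139  0.0334] [369.  381.9]
neck [0.5573 0.1067 0.1025] [473.9 245.1]
cx+ [0.6413 0.0648 0.0869] [499.6 280.5]
cx- [0.5091 0.0259 0.0861] [424.4 261.9]
far [0.576  0.2915 0.0975] [535.5 212.8]
scene cap 0.85 503 195 218 215 240
scene cap 0.78 575 224 249 238 264
scene tank 0.61 4181 270 344 119 208
side cap 0.67 602 306 332 200 227
side cap 0.6 536 268 292 180 205
side tank 0.74 16029 91 254 235 383
```

View pics/z.png

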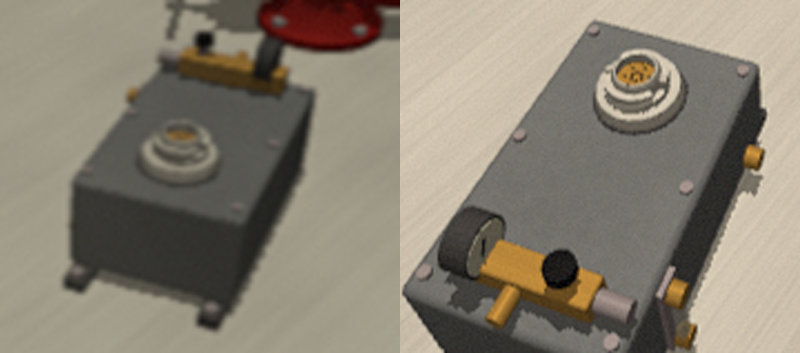

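The crops show the seat ring at scene ≈(303,157) and side ≈(198,265) in native pixels, plus the lid corners. The neck is at about (0.557, 0.105), with tank yaw about 16°. Next I move above the black cap.

Emit:
servo_tool([
  [[-24, 12.5, 0, 0], [-24, 12.5, 0, 0], [-24, 12.5, 0, 0], [-24, 12.5, 0, 0], [-24, 12.5, 0, 0], [-24, 12.5, 0, 0], [-24, 12.5, 0, 0], [-24, 12.5, 0, 0], [-24, 12.5, 0, 0], [-24, 12.5, 0, 0]],
], claw=-1)

```text
t: 1.93
eef_pos: [0.4325, -0.4156, 0.2268]
ee_rot: [-3.141, 0.0, -2.75]
force: [-0.0, -0.9, -0.1]
width: 0.0877
gripper_force: 0.0
```

Emit:
servo_tool([
  [[-26, 14, 0, 0], [-26, 14, 0, 0], [-26, 14, 0, 0], [-26, 14, 0, 0], [-26, 14, 0, 0], [-26, 14, 0, 0], [-26, 14, 0, 0], [-25, 12, 0, 0], [-15, 8, 0, 0], [0, 0, 0, 0]],
])

```text
t: 2.77
eef_pos: [0.5938, -0.2205, 0.2262]
ee_rot: [3.142, 0.0, -2.747]
force: [0.4, 0.6, 0.9]
width: 0.0876
gripper_force: 0.0
```

Run:
```python
from h import *
s=telemetry.get_state();print(s["t"],s["eef_pos"],s["ee_rot"],s["q"])
k=eyes.calibration("wrist");f=eyes.grab_frame("wrist")
cv2.imwrite("pics/w1.png",f[:,:,::-1])
for d in trace("wrist","cap")[:3]:
    m=d["mask"].astype(np.uint8);M=cv2.moments(m,True);c=(M["m10"]/M["m00"],M["m01"]/M["m00"]);(cc,r)=cv2.minEnclosingCircle(np.argwhere(m)[:,::-1].astype(np.float32))
    print(d["conf"],c,cc,r,plane("wrist",c,.036,k),plane("wrist",cc,.036,k),f[m>0].mean(0))
print(-cv2.Rodrigues(np.array(k["rvec"],float))[0].T@np.array(k["tvec"],float).ravel())
```

```text
2.7667 [ 0.59384664 -0.22050563  0.22620701] [ 3.14153653e+00  1.49950446e-04 -2.74709475e+00] [-4.80023319e-02  2.91200775e-01 -8.61150290e-02 -1.23623597e-04
 -1.19336905e+00 -1.12825053e+00]
0.96 (302.21486486486486, 90.6990990990991) (301.8333435058594, 90.33333587646484) 27.297330856323242 [ 0.4897 -0.2116  0.036 ] [ 0.4895 -0.2121  0.036 ] [162.73378378 102.34324324 112.76576577]
0.68 (260.34592227695674, 174.51395730706076) (260.6538391113281, 174.5) 24.938186645507812 [ 0.597  -0.2178  0.036 ] [ 0.5969 -0.2175  0.036 ] [38.11494253 37.10235359 32.93596059]
[ 0.5211051  -0.25039667  0.38471394]
```

View pics/w1.png

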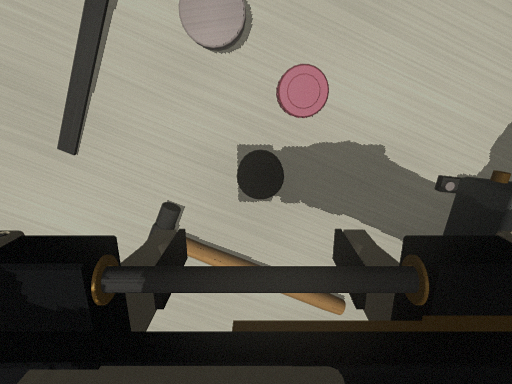

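The black cap is at wrist pixel (260,174) and the pink one at (302,90). The tin and hammer are clear of the finger line. I'll descend partway and look again.

Emit:
servo_tool([
  [[-2, 1, 20, 0], [-2, 1, 20, 0], [-2, 0, 20, 0], [-1, 0, 20, 0], [0, 0, 20, 0], [0, 0, 20, 0], [0, 0, 20, 0], [0, 0, 10, 0], [0, 0, 0, 0], [0, 0, 0, 0]],
])

```text
t: 3.7
eef_pos: [0.5973, -0.2191, 0.0768]
ee_rot: [-3.142, -0.001, -2.75]
force: [0.0, -0.4, 0.1]
width: 0.0877
gripper_force: 0.0
```

```bash
cat >> h.py <<'E'
def fitcap(d,k,ctop):
    # fit cap centre (x,y): projected solid (top+bottom rims hull) against mask
    from scipy.optimize import minimize
    m=d["mask"].astype(np.uint8)
    a=np.linspace(0,2*np.pi,60);ci=np.c_[np.cos(a),np.sin(a)]*.029
    def hull(p):
        P=np.vstack([np.c_[ci+p,0*a+z] for z in (ctop,ctop-.036)])
        u=cv2.projectPoints(P,np.array(k["rvec"],float),np.array(k["tvec"],float),k["mtx"],None)[0].astype(np.float32)
        return cv2.convexHull(u)
    cs=max(cv2.findContours(m,0,2)[0],key=cv2.contourArea);M=cv2.moments(cs);c=np.array([M["m10"],M["m01"]])/M["m00"]
    def e(p):
        M=cv2.moments(hull(p));return np.sum((np.array([M["m10"],M["m01"]])/M["m00"]-c)**2)
    r=minimize(e,plane("",c,ctop,k)[:2],method="Nelder-Mead")
    return r.x,cv2.contourArea(cs)/cv2.contourArea(hull(r.x))
E
python3 - <<'E'
from h import *
s=telemetry.get_state();print(s["t"],s["eef_pos"],s["ee_rot"])
k=eyes.calibration("wrist");f=eyes.grab_frame("wrist")
for d in trace("wrist","cap")[:3]:
    print(d["conf"],f[d["mask"]].mean(0),np.argwhere(d["mask"]).mean(0),fitcap(d,k,.036))
for c in ("scene","side"):
    k=eyes.calibration(c);f=eyes.grab_frame(c)
    for d in trace(c,"cap")[:3]:
        print(c,d["conf"],f[d["mask"]].mean(0),fitcap(d,k,.036))
E
```

```text
3.7 [ 0.59731946 -0.21909202  0.07679627] [-3.14154109e+00 -6.66697344e-04 -2.75038623e+00]
0.81 [28.41956522 27.81383399 24.89545455] [214.08339921 260.48399209] (array([ 0.59962063, -0.21704272]), 0.9444764008350393)
0.68 [179.03466253 108.70240947 121.57164999] [ 73.81146964 334.03438072] (array([ 0.49018106, -0.21078796]), 0.9447458965348764)
scene 0.67 [42.5745614  40.92763158 35.60745614] (array([ 0.60950854, -0.21797285]), 0.6753885836658156)
scene 0.61 [70.29054218 67.77340141 60.39095551] (array([0.51228798, 0.20650444]), 12.57656255355939)
scene 0.4 [107.34285714  77.0952381   74.13333333] (array([ 0.50894896, -0.23687498]), 0.14346313668120567)
side 0.69 [16.86622807 15.82894737 15.32236842] (array([ 0.5931122 , -0.20665855]), 0.7225704805145954)
side 0.65 [169.3820598   90.79734219 102.57973422] (array([ 0.48647339, -0.20647413]), 0.8539476238805489)
side 0.33 [105.48301329  98.81579271  87.89149434] (array([0.56255515, 0.15935784]), 13.070513876824302)
```

Emit:
servo_tool([
  [[-1.5, 0.5, 10, 0], [-1.5, 0.5, 10, 0], [0, 0, 10, 0], [0, 0, 10, 0], [0, 0, 10, 0], [0, 0, 8, 0], [0, 0, 7, 0], [0, 0, 5, 0], [0, 0, 0, 0], [0, 0, 0, 0]],
])

```text
t: 4.83
eef_pos: [0.6, -0.2163, 0.0063]
ee_rot: [3.142, -0.0, -2.75]
force: [-0.6, 0.1, 0.4]
width: 0.0877
gripper_force: 0.0
```

Emit:
servo_tool([
  [[0, 0, 0, 0], [0, 0, 0, 0], [0, 0, 0, 0], [0, 0, 0, 0], [0, 0, 0, 0], [0, 0, 0, 0], [0, 0, 0, 0], [0, 0, 0, 0], [0, 0, 0, 0], [0, 0, 0, 0]],
], claw=1, grip_force=25)

```text
t: 5.67
eef_pos: [0.6002, -0.2163, 0.0068]
ee_rot: [-3.141, 0.0, -2.75]
force: [-0.9, 0.1, 4.4]
width: 0.0574
gripper_force: 25.0
```

Emit:
servo_tool([
  [[0, 0, -10, 0], [0, 0, -20, 0], [0, 0, -32, -0.12], [0, 0, -33, -0.12], [0, 0, -33, -0.12], [0, 0, -33, -0.12], [0, 0, -33, -0.12], [0, 0, -33, -0.12], [0, 0, -33, -0.12], [0, 0, -33, -0.12]],
])

```text
t: 6.5
eef_pos: [0.5993, -0.2162, 0.3019]
ee_rot: [-3.141, 0.0, -1.784]
force: [0.5, -0.0, -0.6]
width: 0.0578
gripper_force: 25.0
```

Emit:
servo_tool([
  [[0, 0, 0, -0.12], [0, 0, 0, -0.12], [-40, 4.5, 0, 0], [-40, 4.5, 0, 0], [-40, 4.5, 0, 0], [-40, 4.5, 0, 0], [-40, 4.5, 0, 0], [-40, 4.5, 0, 0], [-40, 4.5, 0, 0], [-30, 4, 0, 0]],
])

```text
t: 7.33
eef_pos: [0.557, 0.0955, 0.3001]
ee_rot: [-3.141, 0.001, -1.549]
force: [0.3, 0.2, -1.7]
width: 0.0576
gripper_force: 25.0
```

Emit:
servo_tool([
  [[-12, 1, 0, -0.1], [0, 0, 0, -0.1], [0, 0, 0, 0], [0, 0, 0, 0], [0, 0, 0, 0], [0, 0, 0, 0], [0, 0, 0, 0], [0, 0, 0, 0], [0, 0, 0, 0], [0, 0, 0, 0]],
])

```text
t: 8.17
eef_pos: [0.5568, 0.1047, 0.2995]
ee_rot: [3.142, -0.0, -1.351]
force: [-0.8, 0.2, 0.2]
width: 0.0571
gripper_force: 25.0
```

Run:
```python
from h import *
s=telemetry.get_state();print(s["t"],s["eef_pos"],s["ee_rot"],s["q"],s["force"])
k=eyes.calibration("wrist");f=eyes.grab_frame("wrist")
cv2.imwrite("pics/w2.png",f[:,:,::-1])
print([(d["conf"],d["position"]) for d in recognise("wrist","filler")])
```

```text
8.1667 [0.5568069  0.10467106 0.2995369 ] [ 3.14151418e+00 -7.70415222e-06 -1.35057006e+00] [ 5.31163075e-01  1.40937359e-01 -1.13868531e-01 -1.72294980e-05
 -1.31606750e+00 -3.10932470e-01] [-0.8256213   0.20718349  0.16220099]
[]
```

View pics/w2.png

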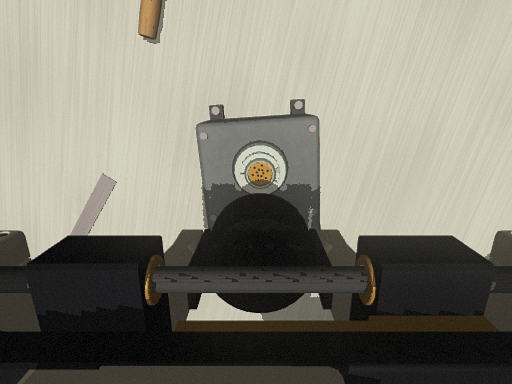

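The wrist view shows the neck's ring at about (260,168), right below the held cap. The cap centre is at about (262,252), and the fingers hold it at both sides. I'll fit both circles exactly.

```bash
cat > fit.py <<'E'
from h import *
from scipy.optimize import least_squares
def fit(k,pts,z,r,p0):
    P=np.array([plane("",p,z,k)[:2] for p in pts])
    f=lambda q:np.hypot(*(P-q[:2]).T)-r
    a=least_squares(f,p0,loss="soft_l1",f_scale=.001)
    b=least_squares(lambda q:np.hypot(*(P-q[:2]).T)-q[2],[*p0,r],loss="soft_l1",f_scale=.001)
    return a.x.round(4),b.x.round(4),np.sqrt((f(a.x)**2).mean()).round(5),len(P)
def edge(g,c,angs,r0,r1,sign):
    out=[]
    for a in np.radians(angs):
        rr=np.arange(r0,r1,.25);x=c[0]+rr*np.cos(a);y=c[1]+rr*np.sin(a)
        v=cv2.remap(g,x.astype(np.float32)[None],y.astype(np.float32)[None],1)[0]
        d=sign*np.gradient(cv2.blur(v[None],(5,1))[0]);i=d.argmax()
        if d[i]>3: out.append((x[i],y[i]))
    return np.array(out)
E
python3 - <<'E'
from fit import *
s=telemetry.get_state();k=eyes.calibration("wrist");f=eyes.grab_frame("wrist");g=cv2.cvtColor(f,7).astype(np.float32)
t=s["eef_pos"];print(t,s["ee_rot"][2])
p=edge(g,(260,168),range(175,366,4),20,36,-1);print(fit(k,p,.112,.031,t[:2]))
print(p[::6].round(0).tolist())
p=edge(g,(262,252),range(228,313,4),48,68,1);print("cap lower",fit(k,p,t[2]-.006,.029,t[:2]),"top",fit(k,p,t[2]+.030,.029,t[:2]))
print(p[::6].round(0).tolist())
p=edge(g,(262,252),range(65,116,4),45,68,1);print("capB",fit(k,p,t[2]+.03,.029,t[:2]),p[::4].round().tolist())
E
```

```text
[0.55680172 0.10482876 0.29953802] -1.3502031238207555
(array([0.5581, 0.1029]), array([0.5581, 0.1026, 0.0308]), np.float64(0.00028), 48)
[[234.0, 170.0], [236.0, 160.0], [242.0, 151.0], [251.0, 147.0], [260.0, 145.0], [270.0, 146.0], [278.0, 152.0], [283.0, 161.0]]
cap lower (array([0.5578, 0.1043]), array([0.5582, 0.1022, 0.0272]), np.float64(0.00185), 22) top (array([0.5606, 0.0945]), array([0.5619, 0.0857, 0.0211]), np.float64(0.00175), 22)
[[223.0, 209.0], [241.0, 188.0], [268.0, 194.0], [290.0, 203.0]]
capB (array([0.5584, 0.1017]), array([0.5579, 0.1034, 0.0272]), np.float64(0.00013), 13) [[287.0, 306.0], [271.0, 312.0], [255.0, 313.0], [238.0, 309.0]]
```

Emit:
servo_tool([
  [[0, 0, 20, 0], [0, 0, 20, 0], [0, 0, 20, 0], [0, 0, 20, 0], [0, 0, 20, 0], [0, 0, 20, 0], [0, 0, 13, 0], [0, 0, 5, 0], [0, 0, 0, 0], [0, 0, 0, 0]],
])

```text
t: 9.15
eef_pos: [0.5572, 0.105, 0.1621]
ee_rot: [-3.141, -0.0, -1.35]
force: [-0.0, -0.3, 0.1]
width: 0.0573
gripper_force: 25.0
```

Run:
```python
from fit import *
s=telemetry.get_state();t=s["eef_pos"];print(t,s["ee_rot"],s["force"],s["t"])
ims=[]
for c in ("scene","side"):
    k=eyes.calibration(c);f=eyes.grab_frame(c)
    u=cv2.projectPoints(np.array([[t[0],t[1],.12]]),np.array(k["rvec"],float),np.array(k["tvec"],float),k["mtx"],None)[0].ravel();print(c,u)
    x,y=u.astype(int);ims.append(cv2.resize(f[y-40:y+35,x-50:x+50,::-1],(400,300),interpolation=2))
    np.save(f"{c}.npy",f)
cv2.imwrite("pics/n1.png",np.hstack(ims))
```

```text
[0.55721474 0.10503141 0.16214304] [-3.14109915e+00 -2.68068366e-04 -1.34954688e+00] [-0.03064698 -0.32197331  0.13137245] 9.15
scene [303.45716848 151.73147969]
side [195.43663924 260.09736757]
```

View pics/n1.png

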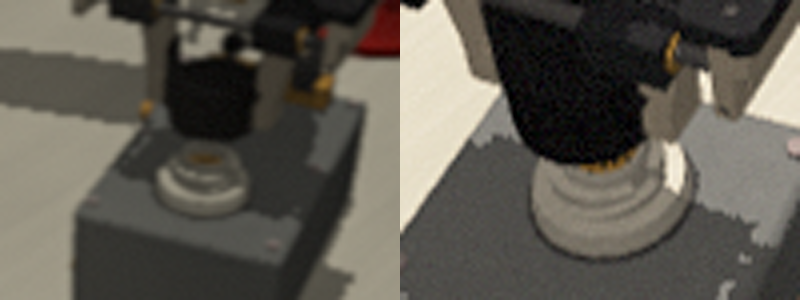

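The left crop (scene) shows the cap held over the neck ring, spanning about 155-250. The right crop (side) shows the ring spanning about 531-694, with the cap's left edge at about 517. I'll compare these with the predicted silhouettes.

Run:
```python
from fit import *
t=np.array([.5572,.105,.1621]);a=np.linspace(0,2*np.pi,180)
off={"scene":(303-50,151-40,0),"side":(195-50,260-40,400)}
for c in off:
    k=eyes.calibration(c);ox,oy,sh=off[c]
    def pr(P):
        u=cv2.projectPoints(np.array(P,float),np.array(k["rvec"],float),np.array(k["tvec"],float),k["mtx"],None)[0].reshape(-1,2)
        return (u-[ox,oy])*4+[sh+2,2]
    def circ(x,y,z,r): return pr(np.c_[x+r*np.cos(a),y+r*np.sin(a),0*a+z])
    for n,z,r in (("cap under",t[2]-.006,.029),("cap top",t[2]+.03,.029),("ring",.112,.031),("ringlow",.1,.031)):
        q=circ(t[0],t[1],z,r);print(c,n,"x",q[:,0].min().round(1),q[:,0].max().round(1),"y",q[:,1].min().round(1),q[:,1].max().round(1))
    b=pr([t-[0,0,.05]]);print("px per 1mm x,y:",(pr([t-[-.001,0,.05]])-b).round(2),(pr([t-[0,-.001,.05]])-b).round(2))
```

```text
scene cap under x 165.2 251.4 y 98.0 140.9
scene cap top x 168.7 257.1 y 50.5 92.1
scene ring x 158.2 247.7 y 151.8 199.1
scene ringlow x 157.2 245.9 y 166.2 213.9
px per 1mm x,y: [[1.18 0.5 ]] [[ 0.83 -0.57]]
side cap under x 516.2 667.0 y 48.8 163.2
side cap top x 500.0 657.6 y -14.7 99.6
side ring x 529.4 682.4 y 116.2 238.2
side ringlow x 534.1 685.0 y 134.3 256.2
px per 1mm x,y: [[-1.79 -1.13]] [[-1.69  1.61]]
```

Emit:
servo_tool([
  [[0, 0, 8, 0], [0, 0, 8, 0], [0, 0, 6, 0], [0, 0, 3, 0], [0, 0, 1, 0], [0, 0, 0.5, 0], [0, 0, 0.5, 0], [0, 0, 0, 0], [0, 0, 0, 0], [0, 0, 0, 0]],
])

```text
t: 10.08
eef_pos: [0.5569, 0.105, 0.1348]
ee_rot: [-3.141, 0.0, -1.35]
force: [0.9, 0.0, -0.7]
width: 0.0575
gripper_force: 25.0
```

Emit:
servo_tool([
  [[0, 0, 0.5, 0], [0, 0, 0.5, 0], [0, 0, 0.5, 0], [0, 0, 0.5, 0], [0, 0, 0.5, 0], [0, 0, 0, 0], [0, 0, 0, 0], [0, 0, 0, 0], [0, 0, 0, 0], [0, 0, 0, 0]],
])

```text
t: 10.92
eef_pos: [0.5572, 0.105, 0.1331]
ee_rot: [-3.14, -0.0, -1.349]
force: [-1.3, 0.5, 7.4]
width: 0.0575
gripper_force: 25.0
```

Emit:
servo_tool([
  [[0, 0, -0.3, -0.04], [0, 0, 0, -0.04], [0, 0, 0, -0.04], [0, 0, 0, -0.04], [0, 0, 0, -0.04], [0, 0, 0, -0.04], [0, 0, 0, -0.04], [0, 0, 0, -0.04], [0, 0, 0, 0], [0, 0, 0, 0]],
])

```text
t: 11.75
eef_pos: [0.5564, 0.1047, 0.1321]
ee_rot: [3.141, 0.0, -1.031]
force: [-0.7, -1.3, -0.4]
width: 0.0574
gripper_force: 25.0
```

Emit:
servo_tool([
  [[0, 0, 0.4, 0], [0, 0, 0.4, 0], [0, 0, 0.4, 0], [0, 0, 0.4, 0], [0, 0, 0.4, 0], [0, 0, 0, 0], [0, 0, 0, 0], [0, 0, 0, 0], [0, 0, 0, 0], [0, 0, 0, 0]],
])

```text
t: 12.58
eef_pos: [0.5565, 0.1047, 0.1316]
ee_rot: [3.142, -0.0, -1.03]
force: [-6.7, -0.8, 11.7]
width: 0.0576
gripper_force: 25.0
```

Emit:
servo_tool([
  [[0, 0, -0.7, 0], [0, 0, 0, -0.04], [0, 0, 0, -0.04], [0, 0, 0, -0.04], [0, 0, 0, -0.04], [0, 0, 0, -0.04], [0, 0, 0, -0.04], [0, 0, 0, 0], [0, 0, 0, 0], [0, 0, 0, 0]],
])

```text
t: 13.42
eef_pos: [0.5565, 0.1043, 0.1317]
ee_rot: [3.141, -0.0, -0.79]
force: [-3.2, -3.3, 7.1]
width: 0.0575
gripper_force: 25.0
```

Emit:
servo_tool([
  [[0, 0, 0, -0.04], [0, 0, 0, -0.04], [0, 0, 0, -0.04], [0, 0, 0, -0.04], [0, 0, 0, -0.04], [0, 0, 0, -0.04], [0, 0, 0, 0], [0, 0, 0, 0], [0, 0, 0, 0], [0, 0, 0, 0]],
])

```text
t: 14.25
eef_pos: [0.5566, 0.1041, 0.1317]
ee_rot: [3.14, -0.001, -0.55]
force: [-3.1, -4.0, 5.8]
width: 0.0573
gripper_force: 25.0
```

```bash
python3 -c "
from station import *
s=telemetry.get_state();print(s['eef_pos'],s['force'],s['moment'],s['q'])"
```

```text
[0.55660454 0.10406242 0.13171931] [-3.08155105 -3.99143106  5.82318676] [-1.71996159  1.33556408  0.09307294] [ 0.53108279  0.26248175 -0.35978876  0.00121473 -0.94931369  0.48881205]
```

Emit:
servo_tool([
  [[0, 0.5, 0, 0], [0, 0.5, 0, 0], [0, 0, 0, -0.04], [0, 0, 0, -0.04], [0, 0, 0, -0.04], [0, 0, 0, -0.04], [0, 0, 0, -0.04], [0, 0, 0, 0], [0, 0, 0, 0], [0, 0, 0, 0]],
])

```text
t: 15.08
eef_pos: [0.5567, 0.1038, 0.1317]
ee_rot: [-3.142, -0.001, -0.35]
force: [-1.0, -2.7, 5.1]
width: 0.0573
gripper_force: 25.0
```

Emit:
servo_tool([
  [[0, 0, 0, -0.04], [0, 0, 0, -0.04], [0, 0, 0, -0.04], [0, 0, 0, -0.04], [0, 0, 0, -0.04], [0, 0, 0, -0.04], [0, 0, 0, 0], [0, 0, 0, 0], [0, 0, 0, 0], [0, 0, 0, 0]],
])

```text
t: 15.92
eef_pos: [0.5568, 0.1038, 0.1317]
ee_rot: [3.141, -0.001, -0.11]
force: [-1.1, -3.1, 5.4]
width: 0.0575
gripper_force: 25.0
```

Emit:
servo_tool([
  [[0, 0.5, 0, -0.04], [0, 0, 0, -0.04], [0, 0, 0, -0.04], [0, 0, 0, -0.04], [0, 0, 0, -0.04], [0, 0, 0, -0.04], [0, 0, 0, 0], [0, 0, 0, 0], [0, 0, 0, 0], [0, 0, 0, 0]],
])

```text
t: 16.75
eef_pos: [0.5571, 0.1039, 0.1318]
ee_rot: [-3.141, -0.002, 0.129]
force: [-0.8, -1.4, 5.6]
width: 0.0575
gripper_force: 25.0
```

Emit:
servo_tool([
  [[0, 0, 0, -0.04], [0, 0, 0, -0.04], [0, 0, 0, -0.04], [0, 0, 0, -0.04], [0, 0, 0, -0.04], [0, 0, 0, -0.04], [0, 0, 0, 0], [0, 0, 0, 0], [0, 0, 0, 0], [0, 0, 0, 0]],
])

```text
t: 17.58
eef_pos: [0.557, 0.104, 0.1318]
ee_rot: [3.142, -0.002, 0.369]
force: [-0.0, -0.5, 5.7]
width: 0.0573
gripper_force: 25.0
```

Emit:
servo_tool([
  [[0, 0, 0, -0.04], [0, 0, 0, -0.04], [0, 0, 0, -0.04], [0, 0, 0, -0.04], [0, 0, 0, -0.04], [0, 0, 0, -0.04], [0, 0, 0, 0], [0, 0, 0, 0], [0, 0, 0, 0], [0, 0, 0, 0]],
])

```text
t: 18.42
eef_pos: [0.557, 0.104, 0.1317]
ee_rot: [3.141, -0.002, 0.609]
force: [-0.9, 0.1, 5.5]
width: 0.0578
gripper_force: 25.0
```

Emit:
servo_tool([
  [[0, 0, 0, -0.04], [0, 0, 0, -0.04], [0, 0, 0, -0.04], [0, 0, 0, -0.04], [0, 0, 0, -0.04], [0, 0, 0, -0.04], [0, 0, 0, 0], [0, 0, 0, 0], [0, 0, 0, 0], [0, 0, 0, 0]],
])

```text
t: 19.25
eef_pos: [0.5569, 0.1041, 0.1317]
ee_rot: [3.141, -0.002, 0.849]
force: [-1.3, -0.5, 4.5]
width: 0.0575
gripper_force: 25.0
```

Emit:
servo_tool([
  [[0, 0, 0, -0.04], [0, 0, 0, -0.04], [0, 0, 0, -0.04], [0, 0, 0, -0.04], [0, 0, 0, -0.04], [0, 0, 0, -0.04], [0, 0, 0, 0], [0, 0, 0, 0], [0, 0, 0, 0], [0, 0, 0, 0]],
])

```text
t: 20.08
eef_pos: [0.5566, 0.1038, 0.1316]
ee_rot: [3.141, -0.001, 1.089]
force: [-1.3, -0.5, 5.5]
width: 0.0573
gripper_force: 25.0
```

Emit:
servo_tool([
  [[0, 0, 0, -0.04], [0, 0, 0, -0.04], [0, 0, 0, -0.04], [0, 0, 0, -0.04], [0, 0, 0, -0.04], [0, 0, 0, -0.04], [0, 0, 0, 0], [0, 0, 0, 0], [0, 0, 0, 0], [0, 0, 0, 0]],
])

```text
t: 20.92
eef_pos: [0.5575, 0.1032, 0.1324]
ee_rot: [3.139, -0.0, 1.329]
force: [0.8, -5.5, 8.8]
width: 0.0576
gripper_force: 25.0
```

Emit:
servo_tool([
  [[0, 0, -0.3, -0.04], [0, 0, -0.2, -0.04], [0, 0, -0.2, -0.04], [0, 0, 0, 0], [0, 0, 0, 0], [0, 0, 0, 0], [0, 0, 0, 0], [0, 0, 0, 0], [0, 0, 0, 0], [0, 0, 0, 0]],
])

```text
t: 21.75
eef_pos: [0.5574, 0.1042, 0.133]
ee_rot: [3.139, -0.001, 1.449]
force: [-2.1, 0.3, 8.9]
width: 0.0575
gripper_force: 25.0
```

The cap is climbing the second stop's ramp, half a turn on from the first. The pocket most likely lies just past that stop: I hovered past the first one with no contact. I need more wrist travel, so I'll regrip.

Emit:
servo_tool([
  [[0, 0, -0.8, 0], [0, 0, 0, 0], [0, 0, 0, 0], [0, 0, 0, 0], [0, 0, 0, 0], [0, 0, 0, 0.12], [0, 0, 0, 0.12], [0, 0, 0, 0.12], [0, 0, 0, 0.12], [0, 0, 0, 0.12]],
], claw=-1)

```text
t: 22.58
eef_pos: [0.5561, 0.1036, 0.1323]
ee_rot: [-3.141, 0.0, 0.844]
force: [0.1, 0.5, 0.7]
width: 0.0874
gripper_force: 0.0
```

Emit:
servo_tool([
  [[0, 0, 0, 0.12], [0, 0, 0, 0.12], [0, 0, 0, 0.12], [0, 0, 0, 0.12], [0, 0, 0, 0.12], [0, 0, 0, 0.12], [0, 0, 0, 0.12], [0, 0, 0, 0.12], [0, 0, 0, 0.12], [0, 0, 0, 0.12]],
])

```text
t: 23.42
eef_pos: [0.5562, 0.1036, 0.1324]
ee_rot: [3.141, 0.0, -0.356]
force: [-1.0, -0.1, 0.2]
width: 0.0877
gripper_force: 0.0
```

Emit:
servo_tool([
  [[0, 0, 0, 0.12], [0, 0, 0, 0.12], [0, 0, 0, 0.12], [0, 0, 0, 0.12], [0, 0, 0, 0.12], [0, 0, 0, 0.12], [0, 0, 0, 0.12], [0, 0, 0, 0.12], [0, 0, 0, 0.04], [0, 0, 0, 0]],
])

```text
t: 24.25
eef_pos: [0.5561, 0.1036, 0.1324]
ee_rot: [3.141, 0.0, -1.352]
force: [-0.4, 0.6, 0.1]
width: 0.0877
gripper_force: 0.0
```

Emit:
servo_tool([
  [[0, 0, 0, 0], [0, 0, 0, 0], [0, 0, 0, 0], [0, 0, 0, 0], [0, 0, 0, 0], [0, 0, 0, 0], [0, 0, 0, 0], [0, 0, 0, 0], [0, 0, 0, 0], [0, 0, 0, 0]],
], claw=1, grip_force=25)

```text
t: 25.08
eef_pos: [0.5561, 0.1036, 0.1325]
ee_rot: [3.141, 0.0, -1.35]
force: [-1.4, 0.6, 0.5]
width: 0.059
gripper_force: 23.6
```

Emit:
servo_tool([
  [[0, 0, 0.5, 0], [0, 0, 0, -0.04], [0, 0, 0, -0.04], [0, 0, 0, -0.04], [0, 0, 0, -0.04], [0, 0, 0, 0], [0, 0, 0, 0], [0, 0, 0, 0], [0, 0, 0, 0], [0, 0, 0, 0]],
])

```text
t: 25.92
eef_pos: [0.5563, 0.1038, 0.1323]
ee_rot: [-3.141, 0.0, -1.19]
force: [-3.0, 3.8, 3.3]
width: 0.0581
gripper_force: 23.5
```

Emit:
servo_tool([
  [[0, 0, 0, -0.03], [0, 0, 0, -0.03], [0, 0, 0, -0.03], [0, 0, 0, -0.03], [0, 0, 0, 0], [0, 0, 0, 0], [0, 0, 0, 0], [0, 0, 0, 0], [0, 0, 0, 0], [0, 0, 0, 0]],
])

```text
t: 26.75
eef_pos: [0.5565, 0.1039, 0.1323]
ee_rot: [-3.141, 0.0, -1.07]
force: [-2.5, 4.6, 3.6]
width: 0.0578
gripper_force: 24.0
```

Emit:
servo_tool([
  [[-0.5, 0, 0, -0.03], [0, 0, 0, -0.03], [0, 0, 0, -0.03], [0, 0, 0, -0.03], [0, 0, 0, 0], [0, 0, 0, 0], [0, 0, 0, 0], [0, 0, 0, 0], [0, 0, 0, 0], [0, 0, 0, 0]],
])

```text
t: 27.58
eef_pos: [0.5563, 0.1045, 0.1325]
ee_rot: [-3.14, 0.0, -0.95]
force: [-3.4, 5.2, 5.5]
width: 0.0576
gripper_force: 24.3
```

Emit:
servo_tool([
  [[-0.4, 0.1, 0, -0.03], [0, 0, 0, -0.03], [0, 0, 0, -0.03], [0, 0, 0, -0.03], [0, 0, 0, 0], [0, 0, 0, 0], [0, 0, 0, 0], [0, 0, 0, 0], [0, 0, 0, 0], [0, 0, 0, 0]],
])

```text
t: 28.42
eef_pos: [0.5562, 0.1049, 0.1326]
ee_rot: [-3.14, -0.0, -0.83]
force: [-2.5, 5.9, 5.1]
width: 0.0573
gripper_force: 24.3
```

Run:
```python
from fit import *
s=telemetry.get_state();t=s["eef_pos"];print(t,s["force"],s["moment"],s["q"])
ims=[]
for c in ("scene","side"):
    k=eyes.calibration(c);f=eyes.grab_frame(c)
    u=cv2.projectPoints(np.array([[t[0],t[1],.13]]),np.array(k["rvec"],float),np.array(k["tvec"],float),k["mtx"],None)[0].ravel();print(c,u)
    x,y=u.astype(int);ims.append(cv2.resize(f[y-30:y+30,x-40:x+40,::-1],(400,300),interpolation=2))
f=eyes.grab_frame("wrist");ims2=cv2.resize(f[140:384,100:425,::-1],(400,300))
cv2.imwrite("pics/n2.png",np.vstack([np.hstack(ims),np.hstack([ims2,ims2*0])]))
```

```text
[0.55615674 0.10486153 0.1326414 ] [-2.54324551  5.86054554  5.07287265] [ 1.86226039  1.47922847 -0.09643937] [ 5.32014100e-01  2.60016781e-01 -3.60259133e-01 -1.51758780e-04
 -9.48960737e-01  2.08609742e-01]
scene [303.4052482  148.49588184]
side [195.20276255 256.38980826]
```

View pics/n2.png

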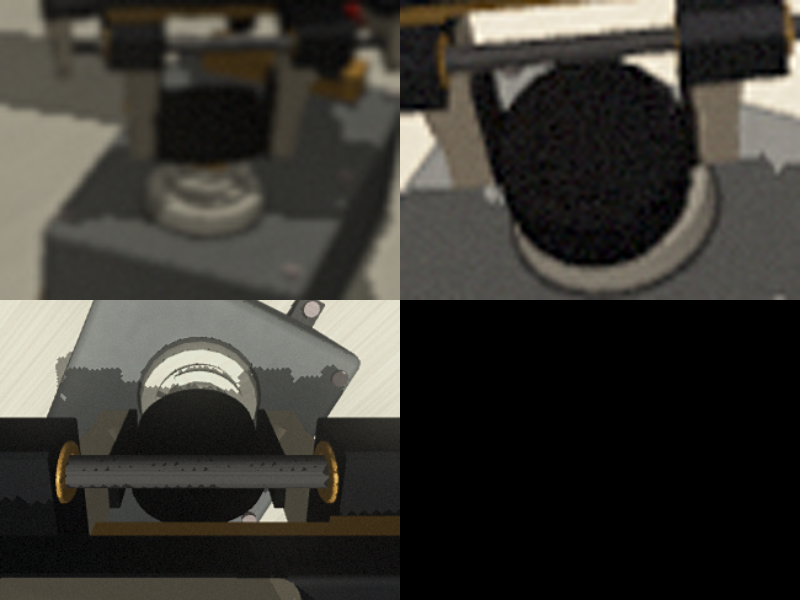

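The scene and wrist crops show the cap tipped about the pad axis: its -y side is raised and the neck is exposed in front. I'll lift it off, level it on the free part of the flat lid, regrip it and set it again.

Emit:
servo_tool([
  [[0, 0, -3, 0], [0, 0, -5, 0], [0, 0, -10, 0], [0, 0, -15, 0], [0, 0, -12, 0.11], [0, 0, 0, 0.11], [0, 0, 0, 0.11], [0, 0, 0, 0.12], [-20, 0, 0, 0], [-20, 0, 0, 0]],
])

```text
t: 29.4
eef_pos: [0.5444, 0.142, 0.1778]
ee_rot: [-3.141, -0.0, -1.283]
force: [-0.1, 0.2, -0.9]
width: 0.0572
gripper_force: 24.6
```

Emit:
servo_tool([
  [[-20, 0, 0, 0], [-20, 0, 0, 0], [-2, 0, 0, 0], [0, 0, 10, 0], [0, 0, 10, 0], [0, 0, 10, 0], [0, 0, 0, 0], [0, 0, 0, 0], [0, 0, 0, 0], [0, 0, 0, 0]],
])

```text
t: 30.23
eef_pos: [0.5325, 0.1826, 0.1474]
ee_rot: [-3.141, -0.0, -1.28]
force: [0.4, 0.4, -0.9]
width: 0.0569
gripper_force: 24.6
```

Run:
```python
from fit import *
s=telemetry.get_state();t=s["eef_pos"];print(t,s["ee_rot"],s["force"],s["t"],s["width"])
ims=[]
for c in ("scene","side"):
    k=eyes.calibration(c);f=eyes.grab_frame(c)
    u=cv2.projectPoints(np.array([[t[0],t[1],.12]]),np.array(k["rvec"],float),np.array(k["tvec"],float),k["mtx"],None)[0].ravel()
    x,y=u.astype(int);y=min(y,343);x=max(x,54);ims.append(cv2.resize(f[y-41:y+40,x-54:x+54,::-1],(400,300),interpolation=2))
cv2.imwrite("pics/n3.png",np.hstack(ims))
```

```text
[0.53250065 0.18262965 0.14737294] [-3.14108933e+00 -2.30718302e-07 -1.28020329e+00] [ 0.35006168  0.37792069 -0.87080732] 30.2333 0.056851335638952935
```

View pics/n3.png

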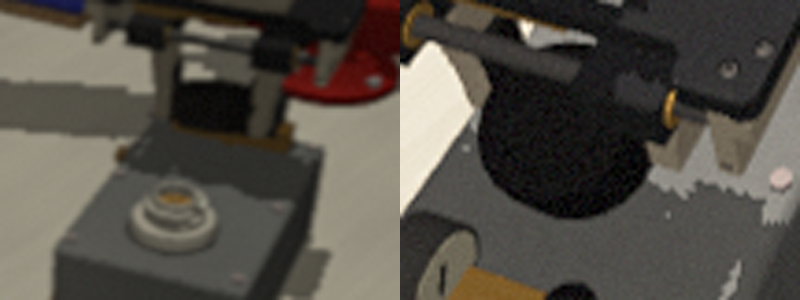

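The crops show the cap held over the free lid between the neck and the manifold. I'm lowering it.

Emit:
servo_tool([
  [[0, 0, 8, 0], [0, 0, 8, 0], [0, 0, 4, 0], [0, 0, 2, 0], [0, 0, 2, 0], [0, 0, 1, 0], [0, 0, 1, 0], [0, 0, 1, 0], [0, 0, 0, 0], [0, 0, 0, 0]],
])

```text
t: 31.17
eef_pos: [0.5322, 0.1829, 0.1202]
ee_rot: [-3.141, 0.0, -1.28]
force: [-0.3, -0.6, -0.6]
width: 0.0569
gripper_force: 24.6
```

Emit:
servo_tool([
  [[0, 0, 1, 0], [0, 0, 1, 0], [0, 0, 1, 0], [0, 0, 1, 0], [0, 0, 1, 0], [0, 0, 1, 0], [0, 0, 1, 0], [0, 0, 0, 0], [0, 0, 0, 0], [0, 0, 0, 0]],
])

```text
t: 32.0
eef_pos: [0.5324, 0.1819, 0.1142]
ee_rot: [-3.141, -0.001, -1.279]
force: [-1.0, -5.3, 10.1]
width: 0.057
gripper_force: 25.1
```

Emit:
servo_tool([
  [[0, 0, 0.5, 0], [0, 0, 0.5, 0], [0, 0, 0, 0], [0, 0, 0, 0], [0, 0, 0, 0], [0, 0, 0, 0], [0, 0, 0, 0], [0, 0, 0, 0], [0, 0, 0, 0], [0, 0, 0, 0]],
])

```text
t: 32.83
eef_pos: [0.5326, 0.1816, 0.1135]
ee_rot: [-3.141, -0.002, -1.279]
force: [-1.2, -7.1, 11.8]
width: 0.0573
gripper_force: 25.2
```

Emit:
servo_tool([
  [[0, 0, 0, 0], [0, 0, 0, 0], [0, 0, 0, 0], [0, 0, 0, 0], [0, 0, 0, 0], [0, 0, -12, 0], [0, 0, -12, 0], [0, 0, -12, 0], [0, 0, -12, 0], [0, 0, 0, 0]],
], claw=-1)

```text
t: 33.67
eef_pos: [0.5333, 0.1836, 0.1623]
ee_rot: [-3.138, 0.001, -1.279]
force: [0.7, 1.0, -0.3]
width: 0.0878
gripper_force: 0.0
```

Run:
```python
from fit import *
s=telemetry.get_state();t=s["eef_pos"];print(t,s["ee_rot"],s["t"])
k=eyes.calibration("wrist");f=eyes.grab_frame("wrist");cv2.imwrite("pics/w3.png",f[:,:,::-1])
for d in trace("wrist","cap")[:2]:
    x,r=fitcap(d,k,.136);v=x-t[:2];y=s["ee_rot"][2]
    print(d["conf"],np.argwhere(d["mask"]).mean(0),x,r,"tool dx,dy mm",1e3*np.array([v@[np.cos(y),np.sin(y)],v@[np.sin(y),-np.cos(y)]]))
```

```text
[0.53328792 0.18359752 0.16230356] [-3.13813825e+00  7.10551854e-04 -1.27922277e+00] 33.6667
0.96 [224.18244074 261.58630378] [0.53160464 0.18810945] 0.9335468688428675 tool dx,dy mm [-4.8053654   0.31523701]
```

View pics/w3.png

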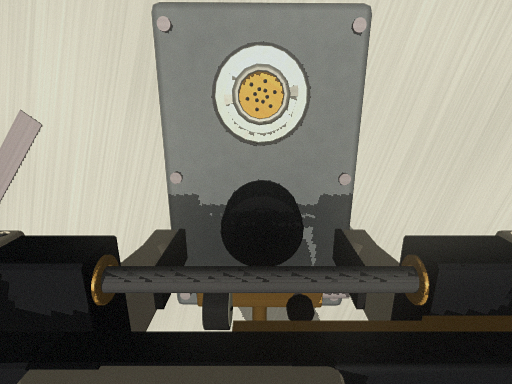

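The cap lies level on the lid at (262,224), and the neck ring is fully visible at (262,93). I'll measure the vector from cap to neck.

Run:
```python
from fit import *
s=telemetry.get_state();t=s["eef_pos"]
k=eyes.calibration("wrist");f=eyes.grab_frame("wrist");g=cv2.cvtColor(f,7).astype(np.float32);y=s["ee_rot"][2]
d=trace("wrist","cap")[0];x,_=fitcap(d,k,.136)
p=edge(g,(262,93),range(0,360,6),38,58,-1);a=fit(k,p,.112,.031,[.557,.104]);print(a)
pc=edge(g,(262,222),range(185,356,5),28,55,1);print(fit(k,pc,.136,.029,x),x)
v=a[0]-x;print("ring-cap tool",1e3*np.array([v@[np.cos(y),np.sin(y)],v@[np.sin(y),-np.cos(y)]]),s["q"])
```

```text
(array([0.558 , 0.1027]), array([0.558 , 0.1027, 0.0309]), np.float64(0.00019), 60)
(array([0.5335, 0.1813]), array([0.5344, 0.1782, 0.0262]), np.float64(0.00169), 35) [0.53199908 0.18762408]
ring-cap tool [88.81357514 -0.54388423] [ 6.78935716e-01  2.28499426e-01 -3.32415080e-01 -2.79365953e-04
 -1.00919986e+00 -3.87806309e-01]
```

Emit:
servo_tool([
  [[-2.5, 0, 8, 0], [-2.5, 0, 8, 0], [0, 0, 8, 0], [0, 0, 8, 0], [0, 0, 8, 0], [0, 0, 6, 0], [0, 0, 6, 0], [0, 0, 3.5, 0], [0, 0, 0, 0], [0, 0, 0, 0]],
])

```text
t: 34.7
eef_pos: [0.5307, 0.1876, 0.1045]
ee_rot: [3.141, -0.0, -1.28]
force: [-0.2, 0.2, 0.4]
width: 0.0876
gripper_force: 0.0
```

Emit:
servo_tool([
  [[0, 0, 0, 0], [0, 0, 0, 0], [0, 0, 0, 0], [0, 0, 0, 0], [0, 0, 0, 0], [0, 0, 0, 0], [0, 0, 0, 0], [0, 0, 0, 0], [0, 0, 0, 0], [0, 0, 0, 0]],
], claw=1, grip_force=40)

```text
t: 35.53
eef_pos: [0.5307, 0.1877, 0.1048]
ee_rot: [-3.141, 0.0, -1.28]
force: [-1.5, -0.1, 3.1]
width: 0.0572
gripper_force: 40.0
```

Emit:
servo_tool([
  [[0, 0, -10, 0], [0, 0, -20, 0], [0, 0, -20, 0], [0, 0, -10, 0], [20, -0.5, 0, 0], [20, 0, 0, 0], [20, 0, 0, 0], [18, 0, 0, 0], [10.8, 0, 0, 0], [0, 0, 0, 0]],
])

```text
t: 36.37
eef_pos: [0.5568, 0.1011, 0.1645]
ee_rot: [3.141, -0.0, -1.282]
force: [-0.9, 0.2, -0.4]
width: 0.0573
gripper_force: 40.0
```

Emit:
servo_tool([
  [[0, 0, 0, -0.09], [0, 0, 0, -0.09], [0, 0, 0, -0.09], [0, 0, 8, 0], [0, 0, 8, 0], [0, 0, 8, 0], [0, 0, 4, 0], [0, 0, 1, 0], [0, 0, 0, 0], [0, 0, 0, 0]],
])

```text
t: 37.2
eef_pos: [0.5568, 0.1028, 0.1356]
ee_rot: [3.142, -0.0, -1.01]
force: [0.7, 0.4, -1.2]
width: 0.0575
gripper_force: 40.0
```

Emit:
servo_tool([
  [[0, 0, 0.8, 0], [0, 0, 0.8, 0], [0, 0, 0.8, 0], [0, 0, 0.8, 0], [0, 0, 0.5, 0], [0, 0, 0.4, 0], [0, 0, 0, 0], [0, 0, 0, 0], [0, 0, 0, 0], [0, 0, 0, 0]],
])

```text
t: 38.03
eef_pos: [0.5567, 0.1027, 0.1316]
ee_rot: [-3.141, -0.0, -1.01]
force: [-1.0, 0.3, 2.4]
width: 0.0572
gripper_force: 40.0
```

Emit:
servo_tool([
  [[0, 0, 0.3, 0], [0, 0, 0.2, 0], [0, 0, 0, -0.03], [0, 0, 0, -0.03], [0, 0, 0, -0.03], [0, 0, 0, 0], [0, 0, 0, 0], [0, 0, 0, 0], [0, 0, 0, 0], [0, 0, 0, 0]],
])

```text
t: 38.87
eef_pos: [0.5569, 0.103, 0.1313]
ee_rot: [-3.141, -0.0, -0.92]
force: [-1.6, 1.9, 5.1]
width: 0.0576
gripper_force: 40.0
```

Emit:
servo_tool([
  [[0, 0, 0, -0.03], [0, 0, 0, -0.03], [0, 0, 0, -0.03], [0, 0, 0, 0], [0, 0, 0, 0], [0, 0, 0, 0], [0, 0, 0, 0], [0, 0, 0, 0], [0, 0, 0, 0], [0, 0, 0, 0]],
])

```text
t: 39.7
eef_pos: [0.5566, 0.1027, 0.1309]
ee_rot: [3.142, 0.0, -0.83]
force: [0.2, -0.3, -1.2]
width: 0.0573
gripper_force: 40.0
```

Emit:
servo_tool([
  [[0, 0, 0.4, 0], [0, 0, 0.4, 0], [0, 0, 0.4, 0], [0, 0, 0.4, 0], [0, 0, 0, 0], [0, 0, 0, 0], [0, 0, 0, 0], [0, 0, 0, 0], [0, 0, 0, 0], [0, 0, 0, 0]],
])

```text
t: 40.53
eef_pos: [0.5567, 0.1027, 0.1297]
ee_rot: [-3.141, -0.0, -0.83]
force: [-2.3, -0.5, 5.3]
width: 0.0573
gripper_force: 40.0
```

Emit:
servo_tool([
  [[0, 0, 0, -0.03], [0, 0, 0, -0.03], [0, 0, 0, -0.03], [0, 0, 0, -0.03], [0, 0, 0, -0.03], [0, 0, 0, -0.03], [0, 0, 0, 0], [0, 0, 0, 0], [0, 0, 0, 0], [0, 0, 0, 0]],
])

```text
t: 41.37
eef_pos: [0.5572, 0.1029, 0.1297]
ee_rot: [-3.141, -0.001, -0.65]
force: [0.9, 0.0, 5.3]
width: 0.0576
gripper_force: 40.0
```

Emit:
servo_tool([
  [[0, 0, 0.4, -0.025], [0, 0, 0, -0.025], [0, 0, 0, -0.025], [0, 0, 0, -0.025], [0, 0, 0, -0.025], [0, 0, 0, -0.025], [0, 0, 0, -0.025], [0, 0, 0, -0.025], [0, 0, 0, -0.025], [0, 0, 0, -0.025]],
])

```text
t: 42.2
eef_pos: [0.5571, 0.1028, 0.1296]
ee_rot: [-3.141, -0.001, -0.399]
force: [-0.7, -0.1, 8.3]
width: 0.0575
gripper_force: 40.0
```

Emit:
servo_tool([
  [[0, 0, 0, -0.03], [0, 0, 0, -0.03], [0, 0, 0, -0.03], [0, 0, 0, -0.03], [0, 0, 0, -0.03], [0, 0, 0, -0.03], [0, 0, 0, -0.03], [0, 0, 0, -0.03], [0, 0, 0, 0], [0, 0, 0, 0]],
])

```text
t: 43.03
eef_pos: [0.5571, 0.1028, 0.1296]
ee_rot: [-3.141, -0.001, -0.16]
force: [-1.0, 0.1, 7.1]
width: 0.0575
gripper_force: 40.0
```

Emit:
servo_tool([
  [[0, 0, 0, -0.03], [0, 0, 0, -0.03], [0, 0, 0, -0.03], [0, 0, 0, -0.03], [0, 0, 0, -0.03], [0, 0, 0, -0.03], [0, 0, 0, -0.03], [0, 0, 0, -0.03], [0, 0, 0, 0], [0, 0, 0, 0]],
])

```text
t: 43.87
eef_pos: [0.5572, 0.1028, 0.1296]
ee_rot: [-3.141, -0.001, 0.08]
force: [-0.2, -0.3, 7.6]
width: 0.0574
gripper_force: 40.0
```

Emit:
servo_tool([
  [[0, 0, 0, -0.03], [0, 0, 0, -0.03], [0, 0, 0, -0.03], [0, 0, 0, -0.03], [0, 0, 0, -0.03], [0, 0, 0, -0.03], [0, 0, 0, -0.03], [0, 0, 0, -0.03], [0, 0, 0, -0.03], [0, 0, 0, -0.03]],
])

```text
t: 44.7
eef_pos: [0.5571, 0.1028, 0.1296]
ee_rot: [3.141, -0.001, 0.381]
force: [0.3, -0.2, 7.1]
width: 0.0572
gripper_force: 40.0
```

Emit:
servo_tool([
  [[0, 0, 0, -0.03], [0, 0, 0, -0.03], [0, 0, 0, -0.03], [0, 0, 0, -0.03], [0, 0, 0, -0.03], [0, 0, 0, -0.03], [0, 0, 0, -0.03], [0, 0, 0, -0.03], [0, 0, 0, -0.03], [0, 0, 0, -0.03]],
])

```text
t: 45.53
eef_pos: [0.5571, 0.1028, 0.1296]
ee_rot: [3.141, -0.001, 0.681]
force: [-0.1, -0.2, 7.5]
width: 0.0575
gripper_force: 40.0
```

Emit:
servo_tool([
  [[0, 0, 0, -0.03], [0, 0, 0, -0.03], [0, 0, 0, -0.03], [0, 0, 0, -0.03], [0, 0, 0, -0.03], [0, 0, 0, -0.03], [0, 0, 0, -0.03], [0, 0, 0, -0.03], [0, 0, 0, -0.03], [0, 0, 0, -0.03]],
])

```text
t: 46.37
eef_pos: [0.5572, 0.1028, 0.1296]
ee_rot: [3.141, -0.001, 0.981]
force: [-1.0, -0.7, 7.6]
width: 0.0571
gripper_force: 40.0
```

Emit:
servo_tool([
  [[0, 0, 0, -0.03], [0, 0, 0, -0.03], [0, 0, 0, -0.03], [0, 0, 0, -0.03], [0, 0, 0, -0.03], [0, 0, 0, -0.03], [0, 0, 0, -0.03], [0, 0, 0, -0.03], [0, 0, 0, -0.03], [0, 0, 0, -0.03]],
])

```text
t: 47.2
eef_pos: [0.557, 0.1027, 0.1295]
ee_rot: [3.141, -0.0, 1.281]
force: [0.1, -1.0, 6.6]
width: 0.0574
gripper_force: 40.0
```

Emit:
servo_tool([
  [[0, 0, 0, -0.03], [0, 0, 0, -0.03], [0, 0, 0, -0.03], [0, 0, 0, -0.03], [0, 0, 0, -0.03], [0, 0, 0, -0.03], [0, 0, 0, -0.03], [0, 0, 0, 0], [0, 0, 0, 0], [0, 0, 0, 0]],
])

```text
t: 48.03
eef_pos: [0.5564, 0.1027, 0.1285]
ee_rot: [-3.141, 0.0, 1.489]
force: [0.5, 0.3, -1.8]
width: 0.0574
gripper_force: 40.0
```

The force vanished and z dropped, so the lugs are over the pockets. I'm lowering the cap in.

Emit:
servo_tool([
  [[0, 0, 0.7, 0], [0, 0, 0.7, 0], [0, 0, 0.7, 0], [0, 0, 0.7, 0], [0, 0, 0.7, 0], [0, 0, 0.7, 0], [0, 0, 0.7, 0], [0, 0, 0.5, 0], [0, 0, 0, 0], [0, 0, 0, 0]],
])

```text
t: 48.87
eef_pos: [0.5566, 0.1027, 0.1235]
ee_rot: [-3.141, 0.0, 1.49]
force: [0.2, 0.6, -0.8]
width: 0.0574
gripper_force: 40.0
```

Emit:
servo_tool([
  [[0, 0, 0.5, 0], [0, 0, 0.5, 0], [0, 0, 0.5, 0], [0, 0, 0.4, 0], [0, 0, 0.3, 0], [0, 0, 0, 0], [0, 0, 0, 0], [0, 0, 0, 0], [0, 0, 0, 0], [0, 0, 0, 0]],
])

```text
t: 49.7
eef_pos: [0.5566, 0.1027, 0.1216]
ee_rot: [3.141, -0.0, 1.49]
force: [-2.0, 0.4, 5.3]
width: 0.0573
gripper_force: 40.0
```

Emit:
servo_tool([
  [[0, 0, 0, 0.08], [0, 0, 0.2, 0.08], [0, 0, 0.2, 0.08], [0, 0, 0.2, 0.08], [0, 0, 0.2, 0.08], [0, 0, 0.2, 0.08], [0, 0, 0.2, 0.08], [0, 0, 0.2, 0.08], [0, 0, 0.2, 0.08], [0, 0, 0.2, 0.08]],
])

```text
t: 50.53
eef_pos: [0.5572, 0.1027, 0.12]
ee_rot: [3.141, -0.001, 0.687]
force: [-0.2, 0.1, 3.8]
width: 0.057
gripper_force: 40.0
```

Emit:
servo_tool([
  [[0, 0, 0.25, 0.09], [0, 0, 0.25, 0.09], [0, 0, 0.25, 0.09], [0, 0, 0.25, 0.09], [0, 0, 0.25, 0.09], [0, 0, 0.25, 0.09], [0, 0, 0.25, 0.09], [0, 0, 0.25, 0.09], [0, 0, 0.25, 0.09], [0, 0, 0.2, 0.09]],
])

```text
t: 51.37
eef_pos: [0.5578, 0.1028, 0.1172]
ee_rot: [-3.141, -0.002, -0.214]
force: [4.0, -2.2, 0.2]
width: 0.0575
gripper_force: 40.0
```

Emit:
servo_tool([
  [[0, 0, 0.15, 0.05], [0, 0, 0.15, 0.05], [0, 0, 0.15, 0.05], [0, 0, 0.1, 0.05], [0, 0, 0.1, 0.05], [0, 0, 0.1, 0.05], [0, 0, 0, 0.05], [0, 0, 0, 0.05], [0, 0, 0, 0], [0, 0, 0, 0]],
])

```text
t: 52.2
eef_pos: [0.5576, 0.1024, 0.1168]
ee_rot: [-3.141, -0.002, -0.608]
force: [3.3, -4.0, 2.9]
width: 0.0573
gripper_force: 40.0
```

```bash
python3 -c "
from station import *
s=telemetry.get_state();print(s['eef_pos'],s['force'],s['moment'],s['q'][5],s['ee_rot'][2])"
```

```text
[0.55761201 0.10239385 0.11679616] [ 3.277065   -3.98625248  2.87160649] [-1.50138694 -1.30843298 -0.03469871] 0.43434851190328705 -0.6081513493787998
```

Emit:
servo_tool([
  [[0, 0, 0.2, 0.04], [0, 0, 0, 0.04], [0, 0, 0, 0.04], [0, 0, 0, 0.04], [0, 0, 0, 0.04], [0, 0, 0, 0.04], [0, 0, 0, 0.04], [0, 0, 0, 0], [0, 0, 0, 0], [0, 0, 0, 0]],
])

```text
t: 53.03
eef_pos: [0.5576, 0.1023, 0.1167]
ee_rot: [-3.141, -0.001, -0.888]
force: [4.1, -5.3, 3.4]
width: 0.0574
gripper_force: 40.0
```

```bash
python3 -c "
from station import *
s=telemetry.get_state();print(s['eef_pos'],s['force'],s['moment'],s['ee_rot'][2])"
```

```text
[0.5576248  0.10225647 0.11674966] [ 4.13923764 -5.31301993  3.41919005] [-1.75577414 -1.20397111  0.03358166] -0.887568519451067
```

z has stopped falling at seat height after about 136° of turning, so the cap is home. I'm releasing it and retreating upward.

Emit:
servo_tool([
  [[0, 0, 0, 0], [0, 0, 0, 0], [0, 0, 0, 0], [0, 0, 0, 0], [0, 0, 0, 0], [0, 0, -8, 0], [0, 0, -15, 0], [0, 0, -20, 0], [0, 0, -25, 0], [0, 0, -30, 0]],
], claw=-1)

```text
t: 53.87
eef_pos: [0.5557, 0.1024, 0.2146]
ee_rot: [3.139, 0.001, -0.89]
force: [0.2, 0.3, -1.0]
width: 0.088
gripper_force: 0.0
```

Emit:
servo_tool([
  [[0, 0, -20, 0], [0, 0, 0, 0], [0, 0, 0, 0], [0, 0, 0, 0], [0, 0, 0, 0], [0, 0, 0, 0], [0, 0, 0, 0], [0, 0, 0, 0], [0, 0, 0, 0], [0, 0, 0, 0]],
])

```text
t: 54.7
eef_pos: [0.5566, 0.1026, 0.2339]
ee_rot: [3.141, 0.0, -0.89]
force: [0.1, -0.5, 0.5]
width: 0.0876
gripper_force: 0.0
```

Run:
```python
from fit import *
s=telemetry.get_state();t=s["eef_pos"];print(t,s["force"],s["t"])
ims=[]
for c in ("scene","side"):
    f=eyes.grab_frame(c);x,y=(303,155) if c=="scene" else (197,262)
    ims.append(cv2.resize(f[y-41:y+40,x-54:x+54,::-1],(400,300),interpolation=2))
f=eyes.grab_frame("wrist")[:,:,::-1]
cv2.imwrite("pics/end.png",np.vstack([np.hstack(ims),np.hstack([cv2.resize(f,(400,300)),cv2.resize(f[100:280,140:380],(400,300))])]))
```

```text
[0.55659007 0.10264428 0.23392489] [ 0.1044471  -0.53537126  0.45574289] 54.7
```

View pics/end.png

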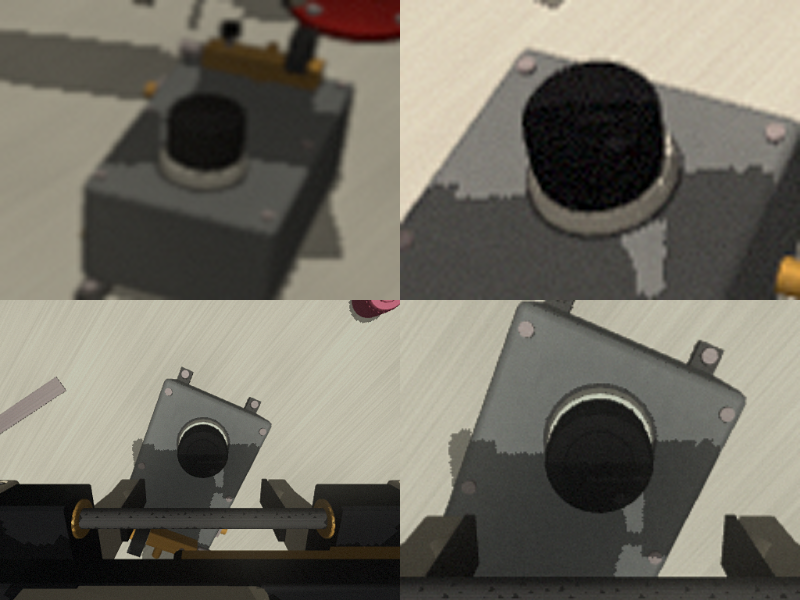

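The scene and side crops (top left and top right) show the cap level and flush on the seat ring. The gripper is clear of it, so I'm handing the job in.

```bash
python3 -c "
from station import ticket
print(ticket.job_done())"
```

```text
the job is handed in; nothing more can be done
None
```

The cap is screwed fully home on the filler neck and released, at about 55 s of the 67 s allowed; the first try tipped on the neck, so I levelled the cap on the tank lid, set it again, backed it off until it dropped in, and screwed it clockwise onto the seat (highest force I read on the neck was 12 N).

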